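Send the run-out parts bin back for refilling

ROBOT

A 7-joint arm with a two-finger parallel gripper is mounted at the origin on the work surface. World frame = base frame: x ahead of the robot, y to its left, z up, the work surface at z = 0. Lengths are in m, angles in rad, forces in N, time in s.
With the tool pointing down it reaches from about 0.4 to 0.9 m from the base axis. Payload 5.6 kg.
Tool frame: the origin (TCP) lies between the finger pads, 19 mm behind the fingertips; this is the grasp point; z points along the fingers, y is the line along which they close (so a half turn about z gives the same grasp; the last joint's range is limited). The gripper opens to 92 mm and grips with 3 to 60 N. Pads are 20 mm wide; open, the fingers measure 128 mm over their backs; the gripper's body (75 mm by 189 mm) begins 69 mm behind the grasp point.
Start: joints at [1.187, 0.468, -0.012, 1.603, 0.006, 1.071, -0.056], TCP at [0.217, -0.613, 0.233] pointing down, gripper open.
Joint ranges: [-2.53, 2.53], [-0.31, 2.02], [-1.57, 1.55], [0.28, 2.44], [-1.29, 4.43], [0.15, 1.84], [-2.92, 2.92]. Speed limits (rad/s): [2.57, 2.57, 3.14, 3.14, 3.14, 3.14, 3.14].

INTERFACE

Orientations are given as [roll, pitch, yaw] about the fixed x, y, z axes, in that order (R = Rz(yaw) Ry(pitch) Rx(roll)).
In Python, from station import status, cams, ticket, finder gives the robot as it stands.
- The arm moves only by the tool apply_moves, never from a script. Its argument "deltas" is a list of rows, each a list of 5 numbers: the shift along the world's x, y, z as a fraction of full scale, then the turn about the world's z as a fraction of full scale, then the closure, from 0 (fully open) to 1 (shut). In form: [[tx, ty, tz, yaw, claw], ...]. A call has 1 to 12 rows; each row shifts and turns the commanded pose from where the row before left it; what a row does not reach is not made up. Full scale, the value 1, is 20 mm for a shift and 5 degrees for a turn. A row lasts 1/10 s, in which the tool goes at most 50 mm and 8.59 degrees, less where a joint would pass 70% of its speed; a pose out of reach is approached as far as the arm can. A call with a number of a shift or a turn outside -1 to 1 is refused whole. A call with a gripper value outside its range is refused whole. The fingers move at their own pace and stop on an object; "force" is the grip in N (left out, the last holds). Time passes only in rows, so rows that do not move let the fingers close. It gives the time, the measured TCP pose, the force, the opening and the grip force at its end, in the units of the state.
- status.observe(): the state, without advancing time (a new reading comes with each control period).
- cams.snapshot(name): name is "scene" or "top" or "wrist"; returns (picture, depth): 420x560x3 uint8, blue, green, red; 420x560 float32, m along the optical axis (not along the pixel's ray), 0 where there is no reading.
- cams.calibration(name): a dict with "fx", "fy", "cx", "cy" (pixels), "eye" and "attitude" of the camera in the world. Camera axes: x right, y down, z forward; pixel columns grow to the right and rows downward; lengths in m; the calibration is good to about 2 mm. A picture is of the moment at which its call begins: read the wrist's pose just before it. calibration takes no time and is no camera call; for the wrist camera it gives the pose at the moment of the call.
- ticket.finish_job(): hands the job in; it is judged then, once.
Trained networks look in the newest picture that a camera, given by its name, has taken for a name from the list of things; names that differ only in an ending like _2 or _b are one class to them, and where a whole thing is asked for, a point or a joint stands for the part that bears it (a point fixed in the world has none). Each returns a list of dicts, best first, with "p" (0 to 1); they miss things now and then, are a little off and sometimes report something else, mostly with a low value. They report only what shows in the picture. A call takes as long as a camera call. They do not tell look-alikes from the thing itself.
- finder.find_in(camera, thing): "box" ([left, top, right, bottom] in pixels, round what is visible of it).
- finder.landmark_of(camera, thing): "uv" ([column, row] in pixels: a listed point, or the origin of a listed thing).
The state is a dict: "t": time; "q": joint angles; "joint_vel": joint speeds; "joint_efforts": joint torques, N m; "eef_pos": TCP position; "eef_rot": TCP orientation; "wrist_force": force on the tool from outside, world axes, zero at the start; "ft_torque": the same for the moment, N m; "opening": finger opening in m; "gripper_force": force on a finger pad.
Only numpy, scipy, OpenCV 4.12 (cv2) and the standard library are available. Lean on these libraries where they do the work, as an engineer would, in place of code of your own. Each camera call takes 0.05 s, during which the arm holds its last target. There are 200 camera calls.

TASK

One of the three parts bins on the sloping rack has run out: instead of a finned heat sink it holds only its flat metal refill tag. Take that bin, with the tag in it, off the rack and set it down, mouth up and flat on the floor of the low steel return tray, without dropping it. Leave the other two bins and their heat sinks, and everything else on the bench, where they are.

Things in the scene. Friction and masses are not known exactly. Their poses are not given: they have to be found in the camera images.
- rack: fixed grey rack, 370 wide (y). Its deck slopes 35 deg, low edge towards the robot (its -x), with a lip 15 high along that edge; three bins sit in a row on it, about 115 apart in y. Origin: on the bench, mid-width; the bins' underside centres lie at x -9, z 52, y about +115, 0, -115.
- light_bar (a point): centre of the fixed light bar above the rack (32 in x, 14 high, 370 long in y; axes as the rack's; at rack x -10, z 240). Brackets run back from its ends to posts at rack x 85, y +-175. A tool pointing straight down cannot reach the middle of a bin for it; one leaning with the bins can.
- bin1: one of three equal open blue plastic bins, leftmost (+y) on the rack at the start (the robot's view). 100 long (its x), 60 wide (its y), 45 high (its z), walls and floor 3 thick. Origin: centre of its underside; z points out of its mouth; the +x end is the higher end on the rack. It holds either a heat sink or only the flat tag.
- bin2: one of three equal open blue plastic bins, in the middle on the rack at the start (the robot's view). 100 long (its x), 60 wide (its y), 45 high (its z), walls and floor 3 thick. Origin: centre of its underside; z points out of its mouth; the +x end is the higher end on the rack. It holds either a heat sink or only the flat tag.
- bin3: one of three equal open blue plastic bins, rightmost (-y) on the rack at the start (the robot's view). 100 long (its x), 60 wide (its y), 45 high (its z), walls and floor 3 thick. Origin: centre of its underside; z points out of its mouth; the +x end is the higher end on the rack. It holds either a heat sink or only the flat tag.
- sink1: finned aluminium heat sink 50 x 36 x 28 high (x, y, z), lying in one of the bins against its lower end; which bin varies. Origin: centre of its underside.
- sink2: finned aluminium heat sink 50 x 36 x 28 high (x, y, z), lying in one of the bins against its lower end; which bin varies. Origin: centre of its underside.
- tag: flat aluminium refill tag, a plate 50 x 36 x 5 thick (x, y, z), loose on the floor of one of the bins, against its lower end; which bin varies. Origin: centre of its underside.
- tray_in (a point): centre of the inner floor (4 above the bench) of the fixed low steel return tray; the tray is 180 (x) by 220 (y) outside, walls 4 thick, rim 15 above the bench; axes x and y along its sides, z up.
- screwdriver: loose screwdriver lying on the bench between robot and rack, about 200 long, along its x; bystander. Origin: on the bench under its middle part.
- jar: loose white jar, 56 diameter, 60 high, standing on the bench; bystander. Origin: centre of its underside.
- spool: loose grey spool, 60 diameter, 50 high, standing on the bench; bystander. Origin: centre of its underside.
Not all that is in view belongs to the job. Of the things like the tag, leave any that is brown, orange or pink; of the rest the smaller one is meant.

How it is judged:
By the outcome, as a careful person would: the job done as asked, in the order asked, and still so for the second after the job is handed in, with the robot touching nothing.
It also fails if it takes over 40 s, if anything falls off the work surface, if the arm or the gripper's body presses on something with over 40 N, if the wrist force passes 120 N, or if a joint passes its speed limit or range.

## Working session

There is one attempt and no reset: what is moved stays moved. The work goes in short steps, Python scripts to look and compute and a tool call to move; the robot and the scene stay as the last step left them, time stands still between calls to the robot, and variables do not carry over. Pictures are saved under pics/ and viewed, at most 10 in all, crops included, and the job is handed in when it is done.

Besides the shell and the picture viewer there is one more tool, called after "Emit:" as a command line: name --pt "numbers of a row" for each row, then --argument value for the rest. apply_moves: Moves the arm, as the interface text tells. Shift numbers are shares of 20 mm and turn numbers shares of 5 degrees, none past 1 either way. Its arguments: {"type":"object","properties":{"deltas":{"type":"array","items":{"type":"array","items":{"type":"number","minimum":-1,"maximum":1}}},"force":{"type":"number"}},"required":["deltas"]}

```bash
mkdir -p pics; cat > h.py <<'E'
import numpy as np, cv2
from station import status, cams, ticket, finder
from scipy.spatial.transform import Rotation as R
def att(c):
    a=np.array(c['attitude'],float)
    if a.shape==(3,3): return a
    return R.from_euler('xyz',a).as_matrix() if a.size==3 else R.from_quat(a).as_matrix()
def cloud(d,c):
    v,u=np.mgrid[:d.shape[0],:d.shape[1]]
    p=np.dstack([(u-c['cx'])/c['fx']*d,(v-c['cy'])/c['fy']*d,d])
    return p@att(c).T+np.array(c['eye'])
E
python3 - <<'E'
from h import *
print(status.observe())
ims=[]
for n in ['scene','top','wrist']:
    c=cams.calibration(n); print(n,c)
    im,d=cams.snapshot(n); np.savez(f'{n}.npz',im=im,d=d,P=cloud(d,c)); cv2.imwrite(f'pics/{n}0.png',im)
    if n!='wrist':
        P=cloud(d,c)
        for t in ['bin1','tag','sink1','tray_in','light_bar','rack','screwdriver','jar','spool']:
            for r in finder.landmark_of(n,t)[:4]:
                u,v=map(int,r['uv']); 
                print(n,t,round(r['p'],2),(u,v), P[v,u].round(3) if 0<=v<420 and 0<=u<560 else '')
E
```

```text
{'t': 0.0, 'q': array([ 1.18696685,  0.4683769 , -0.01158526,  1.60360631,  0.0060153 ,
        1.07141554, -0.05629804]), 'joint_vel': array([-1.41519149e-03,  2.97774379e-05, -1.60735873e-03,  9.71122248e-04,
        4.45624389e-04,  1.00747047e-03, -1.14738436e-03]), 'joint_efforts': array([-4.35568381e-08, -5.20571172e+01, -1.22007978e-02, -2.43745172e+01,
       -5.66312007e-02,  1.71967963e-02,  1.65190368e-04]), 'eef_pos': array([ 0.21701312, -0.61212109,  0.23234767]), 'eef_rot': array([-3.13982645e+00,  1.45254801e-04,  3.40759168e-01]), 'wrist_force': array([-0.43395189,  0.07409906, -0.51264903]), 'ft_torque': array([ 0.0320768 ,  0.0046767 , -0.00696022]), 'gripper_force': 0.0, 'opening': 0.09186956855078847}
scene {'fx': 379.7416385495627, 'fy': 379.7416385495627, 'cx': 276.1100759424041, 'cy': 211.1741506456046, 'eye': array([ 1.22175498, -0.13631294,  0.68726137]), 'attitude': array([-2.24222313,  0.00338924,  1.37759586])}
scene bin1 0.97 (306, 241) [0.609 0.051 0.093]
scene bin1 0.78 (346, 237) [0.608 0.148 0.088]
scene bin1 0.66 (389, 228) [0.6   0.258 0.09 ]
scene 
[... 1091 characters left out ...]
 276) [0.434 0.035 0.003]
top tag 0.5 (221, 154) [0.727 0.123 0.001]
top sink1 0.9 (247, 221) [0.557 0.047 0.076]
top tray_in 0.91 (403, 269) [ 0.459 -0.321  0.003]
top tray_in 0.27 (310, 299) [ 0.389 -0.097  0.06 ]
top light_bar 0.9 (174, 207) [0.562 0.165 0.247]
top rack 0.75 (199, 216) [0.567 0.158 0.056]
top screwdriver 0.76 (220, 300) [0.379 0.107 0.023]
top screwdriver 0.39 (145, 227) [0.538 0.273 0.07 ]
top spool 0.86 (338, 151) [ 0.729 -0.157  0.05 ]
wrist {'fx': 289.68177415439357, 'fy': 289.68177415439357, 'cx': 278.19512747860153, 'cy': 208.35915993440554, 'eye': array([ 0.28970251, -0.58763574,  0.38514429]), 'attitude': array([ 2.86906059e+00, -3.30601688e-04, -1.22993722e+00])}
```

```bash
python3 - <<'E'
import cv2
a=cv2.imread('pics/top0.png'); cv2.imwrite('pics/topcrop.png',cv2.resize(a[100:330,90:460],None,fx=2.1,fy=2.1,interpolation=cv2.INTER_CUBIC))
E
```

```text
(no output)
```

View pics/topcrop.png

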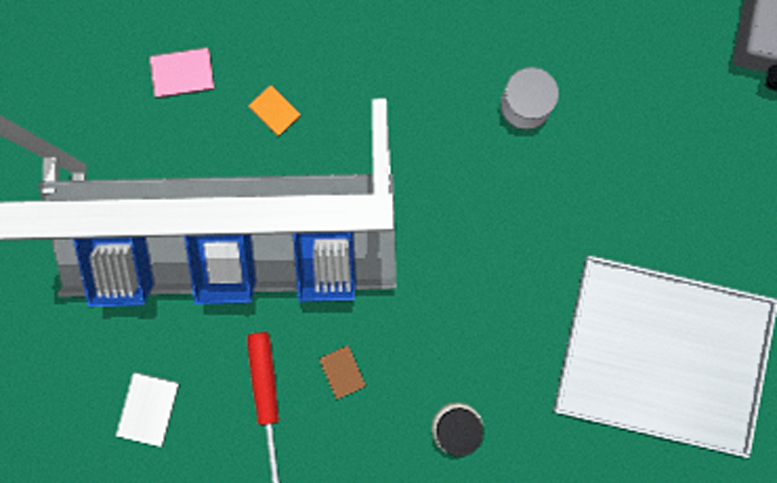

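View pics/scene0.png

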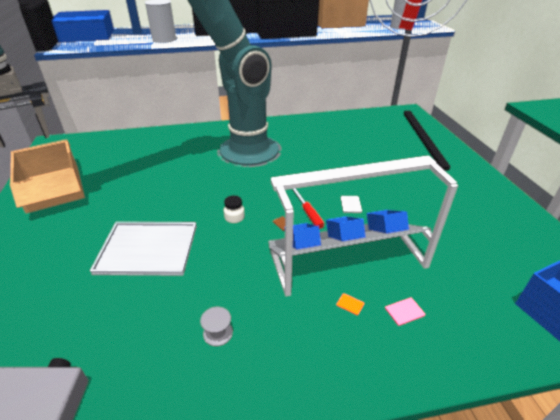

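The middle bin (top-view pixel 193,221; crop 222,262) holds the flat tag, and the left and right bins hold finned sinks. The pink, orange and brown plates and the larger white one lie loose on the bench. I'll confirm this in an enlarged crop and measure the geometry.

```bash
python3 - <<'E'
from h import *
T=np.load('top.npz'); S=np.load('scene.npz')
im,P=T['im'],T['P']
cv2.imwrite('pics/bins.png',cv2.resize(im[190:250,115:275],None,fx=5,fy=5,interpolation=cv2.INTER_CUBIC))
for n,D in(('top',T),('scene',S)):
    P=D['P'];m=(P[...,2]>.235)&(P[...,2]<.26)&(P[...,0]>.45)&(P[...,0]<.62)&(P[...,1]>-.1)&(P[...,1]<.45)
    Q=P[m]; 
    r=cv2.minAreaRect((Q[:,:2]*1000).astype(np.float32)); print(n,'bar',r,len(Q),np.median(Q[:,2]))
    # front edge of bar per y
    for y in np.arange(0,.34,.04):
        q=Q[abs(Q[:,1]-y)<.01]; 
        if len(q): print('   y',round(y,2),'x',np.percentile(q[:,0],[2,98]).round(4))
    b=D['im'].astype(int); blue=(b[...,0]>b[...,2]*2)&(b[...,0]>b[...,1]*1.5)&(P[...,0]>.4)&(P[...,0]<.7)&(P[...,1]>-.05)&(P[...,1]<.36)&(P[...,2]>.02)&(P[...,2]<.15)
    k,l,st,c=cv2.connectedComponentsWithStats(blue.astype(np.uint8))
    for i in range(1,k):
        if st[i,4]>80:
            q=P[l==i]; print(n,'bin',c[i].round(),st[i,4],np.percentile(q,[1,99],axis=0).round(4).tolist())
im,P=T['im'],T['P']
g=im.astype(int); m=(g.min(2)>150)&(P[...,2]<.03)&(P[...,1]<-.15)&(P[...,0]<.65)&(P[...,0]>.3)
k,l,st,c=cv2.connectedComponentsWithStats(m.astype(np.uint8)); i=1+st[1:,4].argmax()
r=cv2.minAreaRect((P[l==i][:,:2]*1000).astype(np.float32)); print('tray',r)
for nm,box in(('white',(.40,.24)),('tagb',(.556,.172))):
    pass
m=(g.min(2)>150)&(P[...,2]<.02)&(P[...,0]<.5)&(P[...,1]>.1)
r=cv2.minAreaRect((P[m][:,:2]*1000).astype(np.float32)); print('white plate',r)
E
```

```text
top bar ((589.1611328125, 164.86517333984375), (74.91116333007812, 369.387451171875), 2.2145721912384033) 4010 0.24619994890105773
   y 0.0 x [0.5621 0.6177]
   y 0.04 x [0.5599 0.5908]
   y 0.08 x [0.5578 0.5898]
   y 0.12 x [0.5558 0.5867]
   y 0.16 x [0.5539 0.5859]
   y 0.2 x [0.5519 0.5828]
   y 0.24 x [0.5501 0.5819]
   y 0.28 x [0.5481 0.579 ]
   y 0.32 x [0.546 0.578]
top bin [241. 227.] 479 [[0.5103, 0.0222, 0.0279], [0.5814, 0.0825, 0.1025]]
top bin [145. 229.] 555 [[0.4985, 0.2443, 0.0334], [0.571, 0.3063, 0.1031]]
top bin [194. 229.] 641 [[0.5036, 0.1319, 0.0283], [0.5761, 0.1928, 0.1025]]
scene bar ((584.0306396484375, 164.34762573242188), (71.6738510131836, 370.3160705566406), 0.042006444185972214) 2203 0.24701926758413661
   y 0.0 x [0.5662 0.6178]
   y 0.04 x [0.5644 0.5957]
   y 0.08 x [0.562  0.5927]
   y 0.12 x [0.5601 0.5912]
   y 0.16 x [0.5593 0.5893]
   y 0.2 x [0.5568 0.5874]
   y 0.24 x [0.5539 0.585 ]
   y 0.28 x [0.5526 0.583 ]
   y 0.32 x [0.5517 0.5814]
scene bin [388. 221.] 790 [[0.5024, 0.2446, 0.0381], [0.6058, 0.3063, 0.1169]]
scene bin [346. 228.] 765 [[0.5071, 0.132, 0.0395], [0.6115, 0.1936, 0.1172]]
scene bin [306. 236.] 605 [[0.5125, 0.0249, 0.0531], [0.6174, 0.0835, 0.1176]]
tray ((459.9620666503906, -328.550537109375), (220.49778747558594, 179.8025360107422), 78.30135345458984)
white plate ((359.28900146484375, 184.43942260742188), (206.1566925048828, 79.9410400390625), 67.91940307617188)
```

View pics/bins.png

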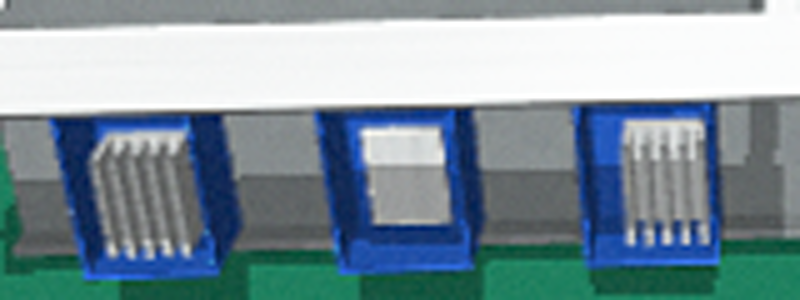

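Crop confirmed: the flat plate is in the middle bin (bin2), at crop 405,175, and both neighbours show fins. Rack yaw is about +0.05 rad, and the low rim end of bin2 is at about (0.506, 0.161, 0.060). The tool can't lean, so I'll straddle bin2's low end in front of the bar, with the camera side facing the robot.

Emit:
apply_moves --pt "0.75 1 0.2 1 0" --pt "0.75 1 0.2 1 0" --pt "0.75 1 0.2 1 0" --pt "0.75 1 0.2 1 0" --pt "0.75 1 0 1 0" --pt "0.75 1 0 1 0" --pt "0.75 1 0 1 0" --pt "0.75 1 0 1 0" --pt "0.75 1 0 1 0" --pt "0.75 1 0 1 0" --pt "0.75 1 0 1 0" --pt "0.75 1 0 1 0" --force 50

```text
t: 2.25
eef_pos: [0.3978, -0.3719, 0.2495]
eef_rot: [3.141, 0.0, 1.391]
wrist_force: [0.5, -0.8, -0.2]
opening: 0.0919
gripper_force: 0.0
```

Emit:
apply_moves --pt "0 1 0 1 0" --pt "0 1 0 1 0" --pt "0 1 0 1 0" --pt "0 1 0 1 0" --pt "0 1 0 1 0" --pt "0 1 0 1 0" --pt "0 1 0 1 0" --pt "0 1 0 1 0" --pt "0 1 0 1 0" --pt "0 1 0 1 0" --pt "0 1 0 1 0" --pt "0 1 0 1 0"

```text
t: 3.45
eef_pos: [0.3972, -0.1319, 0.2495]
eef_rot: [-3.142, 0.001, 2.439]
wrist_force: [1.0, 0.8, 0.0]
opening: 0.092
gripper_force: 0.0
```

Emit:
apply_moves --pt "0 1 0 1 0" --pt "0 1 0 1 0" --pt "0 1 0 1 0" --pt "0 1 0 1 0" --pt "0 1 0 1 0" --pt "0 1 0 1 0" --pt "0 1 0 1 0" --pt "0 1 0 1 0" --pt "0 1 0 0.68 0" --pt "0 1 0 0 0" --pt "0 1 0 0 0" --pt "0 1 0 0 0"

```text
t: 4.65
eef_pos: [0.3972, 0.1084, 0.2494]
eef_rot: [-3.141, 0.0, -3.091]
wrist_force: [-0.3, 0.2, 0.4]
opening: 0.0919
gripper_force: 0.0
```

Emit:
apply_moves --pt "0.5 0.5 -0.7 0 0" --pt "0.5 0.5 -0.7 0 0" --pt "0.5 0.5 -0.7 0 0" --pt "0.5 0.5 -0.7 0 0" --pt "0.5 0.63 -0.7 0 0" --pt "0.5 0 -0.7 0 0" --pt "0.5 0 -0.7 0 0" --pt "0 0 -0.6 0 0" --pt "0 0 0 0 0"

```text
t: 5.55
eef_pos: [0.4659, 0.1598, 0.1378]
eef_rot: [-3.141, -0.003, -3.09]
wrist_force: [-0.5, 0.8, -0.4]
opening: 0.0918
gripper_force: 0.0
```

```bash
python3 - <<'E'
from h import *
print(status.observe()['eef_pos'],status.observe()['joint_efforts'].round(1))
ims=[]
for n in ['wrist','scene']:
    c=cams.calibration(n); im,d=cams.snapshot(n); P=cloud(d,c); np.savez(n+'1.npz',im=im,d=d,P=P)
    ims.append(im)
    b=im.astype(int); blue=(b[...,0]>b[...,2]*2)&(b[...,0]>b[...,1]*1.5)&(P[...,0]>.4)&(P[...,0]<.7)&(P[...,1]>-.05)&(P[...,1]<.36)&(P[...,2]>.02)&(P[...,2]<.15)
    k,l,st,cc=cv2.connectedComponentsWithStats(blue.astype(np.uint8))
    for i in range(1,k):
        if st[i,4]>80:
            q=P[l==i]; print(n,'bin',cc[i].round(),st[i,4],np.percentile(q,[1,99],axis=0).round(4).tolist())
cv2.imwrite('pics/a.png',cv2.resize(np.hstack(ims),(800,300)))
E
```

```text
[0.46589588 0.1598169  0.13778608] [ -0.2 -37.5  -7.6 -18.8   0.1  -0.1  -0.1]
wrist bin [125. 276.] 512 [[0.5112, 0.0213, 0.0473], [0.5382, 0.0529, 0.0726]]
wrist bin [275. 285.] 1841 [[0.5049, 0.1319, 0.0282], [0.5615, 0.1908, 0.0816]]
wrist bin [431. 277.] 576 [[0.4987, 0.2711, 0.0461], [0.526, 0.3029, 0.0716]]
wrist bin [191. 304.] 130 [[0.4788, 0.0821, 0.0389], [0.5631, 0.114, 0.1487]]
wrist bin [366. 304.] 124 [[0.5401, 0.2452, 0.0367], [0.5564, 0.2467, 0.0691]]
wrist bin [168. 367.] 1683 [[0.5635, 0.0471, 0.0655], [0.6136, 0.0852, 0.1118]]
wrist bin [276. 363.] 2764 [[0.5597, 0.1347, 0.0648], [0.6083, 0.1926, 0.1106]]
wrist bin [388. 363.] 1357 [[0.5546, 0.2464, 0.0653], [0.602, 0.2862, 0.1095]]
scene bin [388. 221.] 790 [[0.5016, 0.2448, 0.0387], [0.6058, 0.3067, 0.1173]]
scene bin [346. 228.] 770 [[0.5066, 0.1323, 0.0381], [0.6115, 0.1935, 0.1171]]
scene bin [306. 236.] 605 [[0.5125, 0.0249, 0.0527], [0.6172, 0.0836, 0.1175]]
```

View pics/a.png

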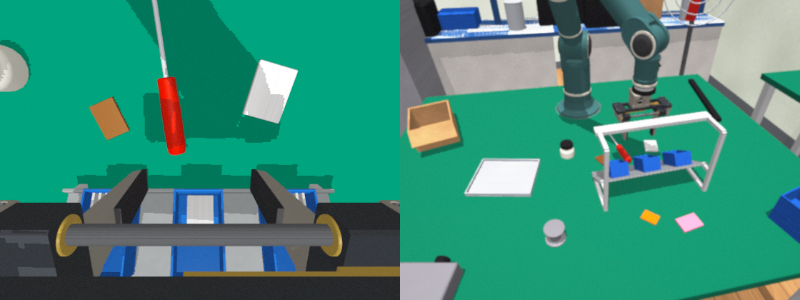

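The wrist picture shows bin2 (tag at 200,208 in the combined view) centred between the fingers. Its low rim is at x≈0.505 and y≈0.161, which agrees with the earlier measurement. Going in.

Emit:
apply_moves --pt "0.75 0.03 0 0 0" --pt "0.75 0.03 -0.4 0 0" --pt "0.4 0 -0.6 0 0" --pt "0.2 0 -0.8 0 0" --pt "0.13 0 -0.8 0 0" --pt "0 0 -0.8 0 0" --pt "0 0 -0.4 0 0" --pt "0 0 -0.2 0 0" --pt "0 0 0 0 0"

```text
t: 6.55
eef_pos: [0.5113, 0.1613, 0.0588]
eef_rot: [-3.142, -0.001, -3.09]
wrist_force: [0.3, 0.0, -0.3]
opening: 0.0919
gripper_force: 0.0
```

```bash
python3 - <<'E'
from h import *
o=status.observe();print(o['eef_pos'],o['joint_efforts'].round(1),o['wrist_force'])
E
```

```text
[0.51129775 0.16130327 0.05878197] [ -0.1 -46.1  -9.2 -15.3   0.    0.   -0. ] [ 0.28138213  0.00042831 -0.28089853]
```

Emit:
apply_moves --pt "0 0 0 0 0.3" --pt "0 0 0 0 0.5" --pt "0 0 0 0 1" --pt "0 0 0 0 1" --pt "0 0 0 0 1" --pt "0 0 0 0 1" --force 50

```text
t: 7.15
eef_pos: [0.512, 0.1612, 0.0596]
eef_rot: [3.142, 0.001, -3.091]
wrist_force: [-0.3, -0.8, 2.6]
opening: 0.0594
gripper_force: 50.0
```

Gripped (opening 59.4 mm). I'll lift along the bin normal.

Emit:
apply_moves --pt "-0.11 0 0.17 0 1" --pt "-0.17 0 0.25 0 1" --pt "-0.23 0 0.33 0 1" --pt "-0.28 0 0.41 0 1" --pt "-0.28 0 0.41 0 1" --pt "-0.28 0 0.41 0 1" --pt "-0.28 0 0.41 0 1"

```text
t: 7.85
eef_pos: [0.4785, 0.1612, 0.1079]
eef_rot: [-3.141, -0.0, -3.09]
wrist_force: [0.2, 0.3, -2.7]
opening: 0.0592
gripper_force: 50.0
```

```bash
python3 - <<'E'
from h import *
print(status.observe()['wrist_force'],status.observe()['ft_torque'])
ims=[]
for n in ['wrist','scene']:
    c=cams.calibration(n); im,d=cams.snapshot(n); P=cloud(d,c); np.savez(n+'2.npz',im=im,d=d,P=P)
    ims.append(im)
ims[1]=cv2.resize(ims[1][130:340,200:480],(560,420))
cv2.imwrite('pics/b.png',cv2.resize(np.hstack(ims),(800,300)))
E
```

```text
[ 0.22160691  0.34487823 -2.72213481] [ 0.06230723 -0.07423298 -0.04894921]
```

View pics/b.png

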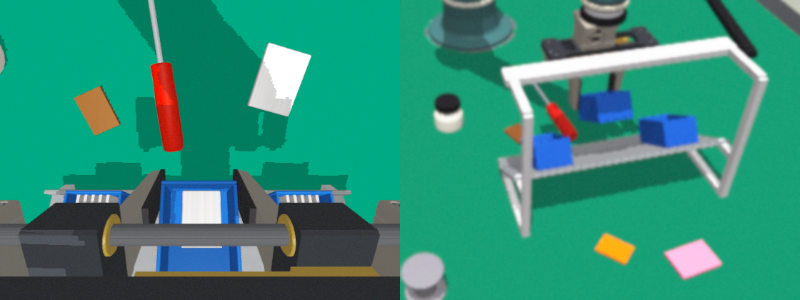

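The bin is held with the tag in it, and both neighbours are undisturbed. I'll carry it to the tray.

Emit:
apply_moves --pt "-0.4 0 0.4 0 1" --pt "-0.6 -0.2 0.5 0 1" --pt "-0.6 -0.4 0.5 0 1" --pt "-0.5 -0.6 0.5 0 1" --pt "-0.4 -0.8 0.5 0 1" --pt "-0.4 -0.9 0.5 0 1" --pt "-0.3 -0.9 0.4 0 1" --pt "-0.2 -0.9 0.2 0 1" --pt "0 -0.9 0 0 1" --pt "0 -0.9 0 0 1" --pt "0 -0.9 0 0 1" --pt "0 -0.9 0 0 1"

```text
t: 9.15
eef_pos: [0.4106, -0.0054, 0.1772]
eef_rot: [-3.141, -0.0, -3.09]
wrist_force: [-0.5, 0.7, -2.5]
opening: 0.0596
gripper_force: 50.0
```

Emit:
apply_moves --pt "0 -0.9 0 0 1" --pt "0 -0.9 0 0 1" --pt "0 -0.9 0 0 1" --pt "0 -0.9 0 0 1" --pt "0 -0.9 0 0 1" --pt "0 -0.9 0 0 1" --pt "0 -0.9 0 0 1" --pt "0 -0.9 0 0 1" --pt "0 -0.9 0 0 1" --pt "0 -0.9 0 0 1" --pt "0 -0.9 0 0 1" --pt "0 -0.9 0 0 1"

```text
t: 10.35
eef_pos: [0.4108, -0.2212, 0.1772]
eef_rot: [3.141, -0.0, -3.09]
wrist_force: [0.4, -0.2, -1.5]
opening: 0.0595
gripper_force: 50.0
```

Emit:
apply_moves --pt "0 -0.9 0 0 1" --pt "0 -0.9 0 0 1" --pt "0 -0.9 0 0 1" --pt "0 -0.9 -0.3 0 1" --pt "0 -0.7 -0.5 0 1" --pt "0 -0.4 -0.6 0 1" --pt "0 -0.2 -0.6 0 1" --pt "0 0 -0.6 0 1" --pt "0 0 -0.5 0 1" --pt "0 0 0 0 1"

```text
t: 11.35
eef_pos: [0.4105, -0.3174, 0.1134]
eef_rot: [3.139, -0.002, -3.089]
wrist_force: [-1.0, -1.3, -1.4]
opening: 0.0593
gripper_force: 50.0
```

```bash
cat > look.py <<'E'
from h import *
import sys
k=sys.argv[1]; o=status.observe(); print(o['eef_pos'],o['wrist_force'],o['opening'])
ims=[]
for n in ['wrist','scene']:
    c=cams.calibration(n); im,d=cams.snapshot(n); P=cloud(d,c); np.savez(n+k+'.npz',im=im,d=d,P=P)
    b=im.astype(int); m=(b[...,0]>b[...,2]*2)&(b[...,0]>b[...,1]*1.5)&(P[...,0]>.3)&(P[...,0]<.6)&(P[...,1]>-.45)&(P[...,1]<-.2)&(P[...,2]>-.02)
    q=P[m]; print(n,'blue',m.sum(),np.percentile(q,[1,50,99],axis=0).round(4).tolist())
    ims.append(im)
ims[1]=cv2.resize(ims[1][160:300,40:227],(560,420))
cv2.imwrite(f'pics/l{k}.png',cv2.resize(np.hstack(ims),(800,300)))
E
python3 look.py 3
```

```text
[ 0.41048963 -0.31738432  0.11337752] [-0.98020046 -1.33271934 -1.39951389] 0.05925261324589465
wrist blue 8064 [[0.4031, -0.3468, 0.0824], [0.4489, -0.3178, 0.1146], [0.4863, -0.2871, 0.1493]]
scene blue 612 [[0.425, -0.3457, 0.1069], [0.4969, -0.3088, 0.1524], [0.5115, -0.2829, 0.1718]]
```

View pics/l3.png

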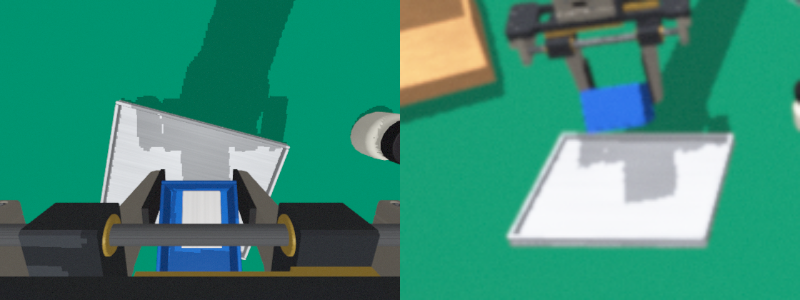

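The bin is over the tray, still tilted about 35°, with the tag inside. I'll lower it until its low edge nearly touches the floor, at TCP z≈0.040.

Emit:
apply_moves --pt "-0.2 -0.2 -0.5 0 1" --pt "-0.2 -0.2 -0.6 0 1" --pt "-0.2 0 -0.6 0 1" --pt "0 0 -0.6 0 1" --pt "0 0 -0.5 0 1" --pt "0 0 -0.3 0 1" --pt "0 0 -0.2 0 1" --pt "0 0 -0.1 0 1" --pt "0 0 0 0 1"

```text
t: 12.35
eef_pos: [0.3994, -0.3268, 0.047]
eef_rot: [3.142, 0.0, -3.09]
wrist_force: [-0.7, -1.1, -1.0]
opening: 0.0592
gripper_force: 50.0
```

Emit:
apply_moves --pt "0 0 -0.1 0 1" --pt "0 0 -0.05 0 1" --pt "0 0 0 0 1"

```text
t: 12.65
eef_pos: [0.3992, -0.3269, 0.0442]
eef_rot: [-3.141, 0.0, -3.091]
wrist_force: [0.3, -1.2, -1.7]
opening: 0.0596
gripper_force: 50.0
```

Emit:
apply_moves --pt "0 0 -0.06 0 1" --pt "0 0 -0.06 0 1" --pt "0 0 -0.06 0 1" --pt "0 0 0 0 1"

```text
t: 13.05
eef_pos: [0.3992, -0.3269, 0.0406]
eef_rot: [-3.141, -0.0, -3.091]
wrist_force: [-0.6, 0.2, 0.2]
opening: 0.0596
gripper_force: 50.0
```

```bash
python3 look.py 4
```

```text
[ 0.39920833 -0.32691385  0.04061088] [-0.60198881  0.1522965   0.20442928] 0.05958509420618641
wrist blue 8013 [[0.392, -0.3563, 0.0097], [0.4377, -0.3274, 0.0419], [0.4749, -0.2967, 0.0763]]
scene blue 568 [[0.3916, -0.3529, 0.0367], [0.4831, -0.3193, 0.0774], [0.4989, -0.292, 0.0983]]
```

Emit:
apply_moves --pt "0 0 -0.05 0 1" --pt "0 0 -0.05 0 1" --pt "0 0 0 0 1"

```text
t: 13.45
eef_pos: [0.3993, -0.3269, 0.0402]
eef_rot: [-3.14, -0.001, -3.09]
wrist_force: [-5.7, 2.7, 19.1]
opening: 0.0593
gripper_force: 50.0
```

Emit:
apply_moves --pt "0 0 0 0 1" --pt "0 0 0 0 1" --force 15

```text
t: 13.65
eef_pos: [0.3993, -0.3269, 0.0402]
eef_rot: [-3.14, -0.001, -3.09]
wrist_force: [-5.6, 2.6, 18.5]
opening: 0.06
gripper_force: 15.0
```

Emit:
apply_moves --pt "0.1 0 0 0 1" --pt "0.1 0 0 0 1" --pt "0.1 0 0.02 0 1" --pt "0.1 0 0.02 0 1" --force 8

```text
t: 14.05
eef_pos: [0.407, -0.3266, 0.0397]
eef_rot: [3.142, -0.001, -3.091]
wrist_force: [-2.4, 1.6, 2.7]
opening: 0.0599
gripper_force: 8.0
```

```bash
python3 look.py 5
```

```text
[ 0.40695854 -0.32659702  0.03965528] [-2.40953357  1.64211258  2.72810144] 0.059868113363816054
wrist blue 7464 [[0.3985, -0.3561, 0.0094], [0.4508, -0.3275, 0.0372], [0.4893, -0.2961, 0.0712]]
scene blue 738 [[0.4014, -0.354, 0.0242], [0.4937, -0.3226, 0.0577], [0.5086, -0.2917, 0.0859]]
```

Low edge is down and the bin is pivoting to flat in the light grip (its high corner went from 98 to 86 mm). Continuing.

Emit:
apply_moves --pt "0.12 0 0.04 0 1" --pt "0.12 0 0.04 0 1" --pt "0.12 0 0.04 0 1" --pt "0.12 0 0.03 0 1" --pt "0.12 0 0.02 0 1" --pt "0 0 0 0 1" --force 5

```text
t: 14.75
eef_pos: [0.4197, -0.3268, 0.0427]
eef_rot: [-3.142, 0.0, -3.09]
wrist_force: [0.4, -0.2, -1.2]
opening: 0.06
gripper_force: 5.0
```

```bash
python3 look.py 6
```

```text
[ 0.41967644 -0.326848    0.04269134] [ 0.36988069 -0.19218259 -1.22829825] 0.06001555971173601
wrist blue 9582 [[0.4142, -0.3562, 0.0071], [0.4486, -0.3266, 0.0269], [0.5143, -0.2955, 0.0527]]
scene blue 734 [[0.416, -0.3564, 0.008], [0.4701, -0.3296, 0.0346], [0.5181, -0.292, 0.0526]]
```

View pics/l6.png

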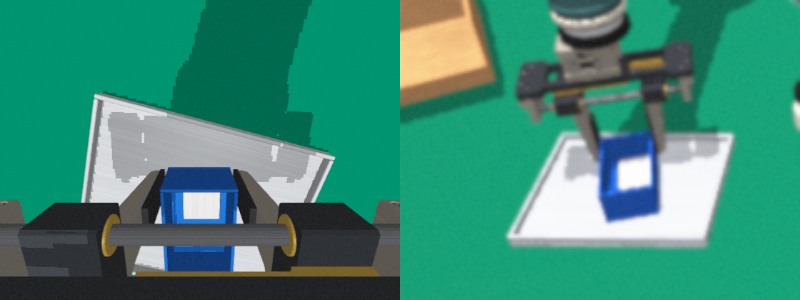

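Nearly flat: the rim is at about 52 mm and should be 49, with the bin in the middle of the tray and the tag inside. I'll ease the grip off and release.

Emit:
apply_moves --pt "0.05 0 0 0 1" --pt "0.05 0 -0.03 0 1" --pt "0 0 -0.03 0 1" --pt "0 0 0 0 1" --force 3

```text
t: 15.25
eef_pos: [0.4212, -0.327, 0.0415]
eef_rot: [-3.142, 0.0, -3.091]
wrist_force: [-0.9, 0.2, -0.2]
opening: 0.0598
gripper_force: 3.0
```

Emit:
apply_moves --pt "0 0 0 0 0.3" --pt "0 0 0 0 0.2" --pt "0 0 0 0 0.1" --pt "0 0 0 0 0.05" --pt "0 0 0 0 0" --pt "0 0 0 0 0"

```text
t: 15.85
eef_pos: [0.4212, -0.3268, 0.0415]
eef_rot: [3.142, 0.0, -3.091]
wrist_force: [0.6, 0.1, -0.6]
opening: 0.0914
gripper_force: 0.0
```

Emit:
apply_moves --pt "0 0 0.3 0 0" --pt "0 0 0.6 0 0" --pt "0 0 0.8 0 0" --pt "0 0 1 0 0" --pt "0 0 1 0 0" --pt "0 0 1 0 0" --pt "0 0 1 0 0" --pt "0 0 1 0 0" --pt "0 0 0.5 0 0" --pt "0 0 0 0 0"

```text
t: 16.85
eef_pos: [0.422, -0.3274, 0.1876]
eef_rot: [-3.139, 0.002, -3.091]
wrist_force: [-0.1, 0.0, 0.9]
opening: 0.0914
gripper_force: 0.0
```

```bash
python3 look.py 7; python3 - <<'E'
from h import *
c=cams.calibration('top'); im,d=cams.snapshot('top'); P=cloud(d,c)
cv2.imwrite('pics/end.png',cv2.resize(im[90:340,90:480],None,fx=2,fy=2))
b=im.astype(int); m=(b[...,0]>b[...,2]*2)&(b[...,0]>b[...,1]*1.5)&(P[...,1]<-.2)&(P[...,1]>-.45)
if m.any(): print(np.percentile(P[m],[1,50,99],axis=0).round(4).tolist())
E
```

```text
[ 0.42199614 -0.32741939  0.18760809] [-0.1499623   0.04153141  0.90232597] 0.09143630592908067
wrist blue 4072 [[0.4162, -0.3551, 0.0061], [0.4849, -0.3256, 0.0143], [0.516, -0.2954, 0.0505]]
scene blue 719 [[0.4169, -0.3535, 0.006], [0.4766, -0.3289, 0.0328], [0.52, -0.292, 0.0508]]
[[0.4191, -0.4412, -0.667], [0.4949, -0.3289, 0.0069], [1.5805, -0.2107, 0.255]]
```

View pics/l7.png

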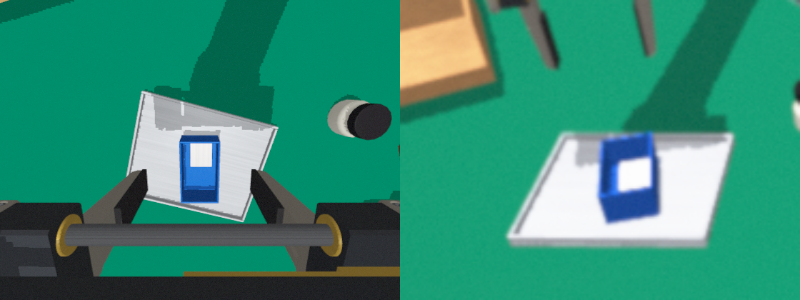

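View pics/end.png

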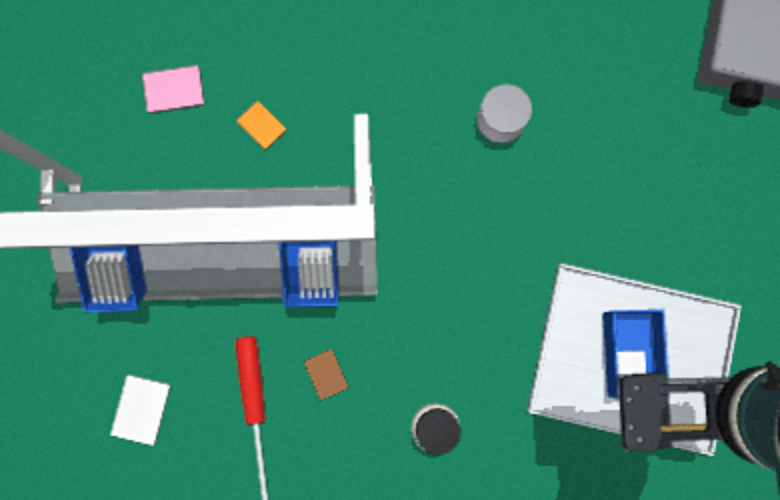

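The bin sits flat in the tray (rim at about 50 mm) with the tag inside. The other two bins, their heat sinks and the bench items haven't moved. Handing in.

```bash
python3 -c "
from station import ticket
print(ticket.finish_job())"
```

```text
the job is handed in; nothing more can be done
None
```

The empty middle bin (bin2), with its refill tag inside, now stands mouth up and flat on the return tray floor; the last pictures show nothing else moved, and the job is handed in.

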